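# Book the fixings canisters out of the clamped dock

## Robot

A 6-joint arm with a two-finger parallel gripper is mounted at the origin on the work surface. World frame = base frame: x ahead of the robot, y to its left, z up, the work surface at z = 0. Lengths are in m, angles in rad, forces in N, time in s.
With the tool pointing down it reaches from about 0.3 to 0.75 m from the base axis. Payload 8.5 kg.
Tool frame: the origin (TCP) lies on the centre line of the jaws, within the pads' length; the fingertips stand manip.nose_length ahead of it and the grasp point (between the pads) is the TCP (manip.nose_length is the distance from the TCP to the fingertips, in m); z points along the fingers, y is the line along which they close (so a half turn about z gives the same grasp; the last joint's range is limited). The gripper opens to 88 mm and grips with 3 to 60 N. Pads are 18 mm wide; open, the fingers measure 123 mm over their backs; the gripper's body (75 mm by 187 mm) begins 45 mm behind the grasp point.
Start: joints at [-1.543, 0.381, 1.297, -0, 1.464, -0.215], TCP at [0.132, -0.534, 0.23] pointing down, gripper open.
Joint ranges: [-3.11, 3.11], [-0.89, 2.33], [0.22, 2.48], [-1.42, 4.56], [0.17, 2.85], [-2.88, 2.88]. Speed limits (rad/s): [2.39, 2.39, 3.14, 3.14, 3.14, 3.14].

## Interface

Orientations are given as a unit quaternion [w, x, y, z].
In Python, from cell import status, cams, sign_off, manip gives the robot as it stands. The module is installed in compiled form; this text tells all that it offers.
- The arm moves only by the tool move_arm, never from a script. Its argument "plan" is a list of rows, each a list of 7 numbers: the shift along the world's x, y, z in m, then the turn, a rotation vector about the world's x, y, z in degrees, then the closure, from 0 (fully open) to 1 (shut). In form: [[tx, ty, tz, wx, wy, wz, gripper], ...]. A call has 1 to 5 rows; each row shifts and turns the commanded pose from where the row before left it; what a row does not reach is not made up. A row lasts 1/8 s, in which the tool goes at most 62.5 mm and 10.7 degrees, less where a joint would pass 70% of its speed; a pose out of reach is approached as far as the arm can. A call with a gripper value outside its range is refused whole. The fingers move at their own pace and stop on an object; "grip_force" is the grip in N (left out, the last holds). Time passes only in rows, so rows that do not move let the fingers close. It gives the time, the measured TCP pose, the force, the opening and the grip force at its end, in the units of the state.
- status.sense(): the state, without advancing time (a new reading comes with each control period).
- cams.camera(name): name is "side" or "top"; returns the picture (384x512x3 uint8, blue, green, red); there is no depth.
- cams.calibration(name): a dict with "intrinsics" (3x3 intrinsics, pixels), "cam_to_world" (4x4, takes a point from camera to world coordinates). Camera axes: x right, y up, looking along -z (the intrinsics and any distortion apply to the point x, -y, -z); pixel columns grow to the right and rows downward; lengths in m; the calibration is good to about 2 mm. A picture is of the moment at which its call begins. calibration takes no time and is no camera call.
- sign_off(): hands the job in; it is judged then, once.
The state is a dict: "time_s": time; "joints": joint angles; "dq": joint speeds; "tau": joint torques, N m; "eef_pos": TCP position; "tcp_rot": TCP orientation; "wrist_force": force on the tool from outside, world axes, zero at the start; "torque": the same for the moment, N m; "finger_gap": finger opening in m; "grasp_force": force on a finger pad.
Only numpy, scipy, OpenCV 4.12 (cv2) and the standard library are available. Lean on these libraries where they do the work, as an engineer would, in place of code of your own. Each camera call takes 0.05 s, during which the arm holds its last target. There are 200 camera calls.

## Task

Swing the dock's clamp lever right open, tip each canister in the dock back to free its tongue from the keeper and its foot from the lip, take it out and stand it upright on the bench close in front of the stock reader's window, turned so that its label squarely faces the window. When all the canisters stand there, swing the empty dock's clamp lever fully shut again, and leave the other things on the bench where they are.

Things in the scene. Friction and masses are not known exactly. Their poses are not given: they have to be found in the camera images.
- rack: The dock: grey base plate 124 (x) x 342 (y) x 20 mm high, fixed to the bench. Origin at bench level below its centre; +x is the draw-out side, roughly away from the robot, +y runs along the row. Four bays at y = -126, -42, +42, +126 mm, x = 0, floor 20 mm above the bench; each may hold one canister, tongue to -x. Nothing stands between neighbours (26 mm gap).
- rack_keeper (a point): Middle of the keeper's top edge: a steel strip along the dock's y, dock x = -47 to -33 mm, underside 13 mm and top 23 mm above the bay floor. The canisters' tongues sit 10 mm under it, in 28 mm wide gaps between blocks, so a canister lifted straight catches after 8 mm and cannot be spun out.
- rack_lip (a point): Middle of the lip's top edge: a steel ridge along the dock's y, dock x = +32 to +38 mm, 16 mm above the bay floor. To get out, a canister leans its top to -x by about 0.36 rad about its tongue's tip while shifting 8 mm to +x, so that its foot rises over the lip; then it is drawn 30 mm to +x and lifted.
- clamp (a joint): The dock's clamp lever: a steel bail, crossbar over the lids. Angle in rad about the dock's +y: 0 shut (crossbar 4 mm above the lids, 12 mm to the +x side of their centres, so nothing comes out), 1.95 fully open, laid down low on the +x side. It swings up, over to +x and down. Stiff hinge: stays where left, takes 3 to 5 N at the grip. Starts at 0 to 0.1.
- clamp_grip (a point): Middle of the lever's black rubber grip, a round bar 12 mm thick and 50 mm long along the dock's y, sticking out beyond the dock's -y end; 85 mm from the hinge axis. Shut it is 105 mm above the bench and 0.49 rad to the -x side of straight above the hinge; fully open it is about 39 mm above the bench.
- clamp_hinge (a point): Point on the lever's hinge axis (along the dock's y) level with the grip's middle, 30 mm above the bench, at dock x = +52 mm, y = -195 mm.
- can_a: A fixings canister: aluminium cylinder 58 mm diameter, 76 mm tall, grey lid, about 280 g, low-weighted. Origin at the centre of its underside, z up its axis, +x towards its paper label. A steel tongue 20 mm wide, 5 mm thick sticks out 14 mm from the foot of its side; in the dock it points to the dock's -x. The angle from label to tongue differs between canisters. May be absent (None).
- can_a_label (a point): Centre of that canister's label: a white paper patch 20 x 40 mm on the side, 38 mm above the underside and 29 mm from the axis. A narrow white tab of the label runs over the lid from the centre to the rim on the same side.
- can_b: A fixings canister: aluminium cylinder 58 mm diameter, 76 mm tall, grey lid, about 280 g, low-weighted. Origin at the centre of its underside, z up its axis, +x towards its paper label. A steel tongue 20 mm wide, 5 mm thick sticks out 14 mm from the foot of its side; in the dock it points to the dock's -x. The angle from label to tongue differs between canisters. May be absent (None).
- can_b_label (a point): Centre of that canister's label: a white paper patch 20 x 40 mm on the side, 38 mm above the underside and 29 mm from the axis. A narrow white tab of the label runs over the lid from the centre to the rim on the same side.
- can_c: A fixings canister: aluminium cylinder 58 mm diameter, 76 mm tall, grey lid, about 280 g, low-weighted. Origin at the centre of its underside, z up its axis, +x towards its paper label. A steel tongue 20 mm wide, 5 mm thick sticks out 14 mm from the foot of its side; in the dock it points to the dock's -x. The angle from label to tongue differs between canisters. May be absent (None).
- can_c_label (a point): Centre of that canister's label: a white paper patch 20 x 40 mm on the side, 38 mm above the underside and 29 mm from the axis. A narrow white tab of the label runs over the lid from the centre to the rim on the same side.
- can_d: A fixings canister: aluminium cylinder 58 mm diameter, 76 mm tall, grey lid, about 280 g, low-weighted. Origin at the centre of its underside, z up its axis, +x towards its paper label. A steel tongue 20 mm wide, 5 mm thick sticks out 14 mm from the foot of its side; in the dock it points to the dock's -x. The angle from label to tongue differs between canisters. May be absent (None).
- can_d_label (a point): Centre of that canister's label: a white paper patch 20 x 40 mm on the side, 38 mm above the underside and 29 mm from the axis. A narrow white tab of the label runs over the lid from the centre to the rim on the same side.
- reader: The stock reader: a black bar 40 (x) x 360 (y) x 32 mm high, fixed to the bench. Origin at bench level below its centre. Its long window is on the -x face (20 mm from the origin), towards the robot; it reads labels that stand square to it with the label 0 to 45 mm in front of the window, over the bar's 360 mm length.
- reader_window (a point): Centre of the reader's window, 18 mm above the bench, on the -x face of the bar.
- tape: Bystander: a grey roll of tape lying flat, not part of the job.
- screwdriver: Bystander: a screwdriver lying down, not part of the job.
- spanner: Bystander: a spanner lying down, not part of the job.
- mug: Bystander: a white mug, not part of the job.
- glue: Bystander: a glue bottle, not part of the job.
- hammer: Bystander: a hammer lying down, not part of the job.

How it is judged:
By the outcome, as a careful person would: the job done as asked, in the order asked, and still so for the second after the job is handed in, with the robot touching nothing.
Of can_a, can_b, can_c, can_d only 3 to 4 are there at a start; the rules pass over those that are not, and their reading is None.
At some moment in a run one of can_a, can_b, can_c, can_d may be knocked a few centimetres aside while the robot is not near it.
It also fails if it takes over 210 s, if anything falls off the work surface, if the arm or the gripper's body presses on something with over 40 N, if the wrist force passes 120 N, or if a joint passes its speed limit or range.

## Working session

There is one attempt and no reset: what is moved stays moved. The work goes in short steps, Python scripts to look and compute and a tool call to move; the robot and the scene stay as the last step left them, time stands still between calls to the robot, and variables do not carry over. Pictures are saved under pics/ and viewed, at most 14 in all, crops included, and the job is handed in when it is done.

Besides the shell and the picture viewer there is one more tool, called after "Call:" as name(argument=value, ...), one argument or row to a line, values as JSON. move_arm: Moves the arm, as the interface text tells. Its arguments: {"type":"object","properties":{"plan":{"type":"array","items":{"type":"array","items":{"type":"number"}}},"grip_force":{"type":"number"}},"required":["plan"]}

```bash
mkdir -p pics; ls; python3 - <<'E'
from cell import status,cams,manip
import cv2
print(manip.nose_length, status.sense())
for n in("top","side"):
    cv2.imwrite(f"pics/{n}0.png",cv2.resize(cams.camera(n),None,fx=1.5,fy=1.5)); print(cams.calibration(n))
E
```

```text
pics
0.019 {'time_s': 0.0, 'joints': array([-1.54329669e+00,  3.81171519e-01,  1.29826026e+00, -3.30579248e-05,
        1.46359179e+00, -2.15273219e-01]), 'dq': array([ 0.00039274, -0.00119766, -0.00059349,  0.00018041,  0.00046309,
       -0.00142445]), 'tau': array([ 1.39686501e-03, -4.37929058e+01, -2.24557883e+01,  7.14263320e-02,
        3.52518295e-02, -1.05861943e-04]), 'eef_pos': array([ 0.13221252, -0.53356641,  0.22955109]), 'tcp_rot': array([-7.13845777e-04,  9.92641239e-01,  1.21090287e-01,  5.07128143e-05]), 'wrist_force': array([ 0.30870963,  0.79844722, -0.11236564]), 'torque': array([-0.04190888, -0.02860107, -0.03564926]), 'grasp_force': 0.0, 'finger_gap': 0.08825509989023936}
{'intrinsics': array([[366.10304142,   0.        , 255.69243997],
       [  0.        , 366.10304142, 198.53027527],
       [  0.        ,   0.        ,   1.        ]]), 'cam_to_world': array([[-0.01866313,  0.99875549, -0.04625114,  0.4882095 ],
       [-0.99960183, -0.01961812, -0.0202806 , -0.01327513],
       [-0.02116272,  0.04585422,  0.99872395,  1.08703612],
       [ 0.        ,  0.        ,  0.        ,  1.        ]])}
{'intrinsics': array([[498.49262229,   0.        , 257.78940973],
       [  0.        , 498.49262229, 192.70740164],
       [  0.        ,   0.        ,   1.        ]]), 'cam_to_world': array([[-0.98794833,  0.12712853, -0.08829739,  0.42436247],
       [-0.15390445, -0.74609084,  0.64781316,  0.86008423],
       [ 0.01647766,  0.65359529,  0.75666484,  1.10849026],
       [ 0.        ,  0.        ,  0.        ,  1.        ]])}
```

View pics/top0.png

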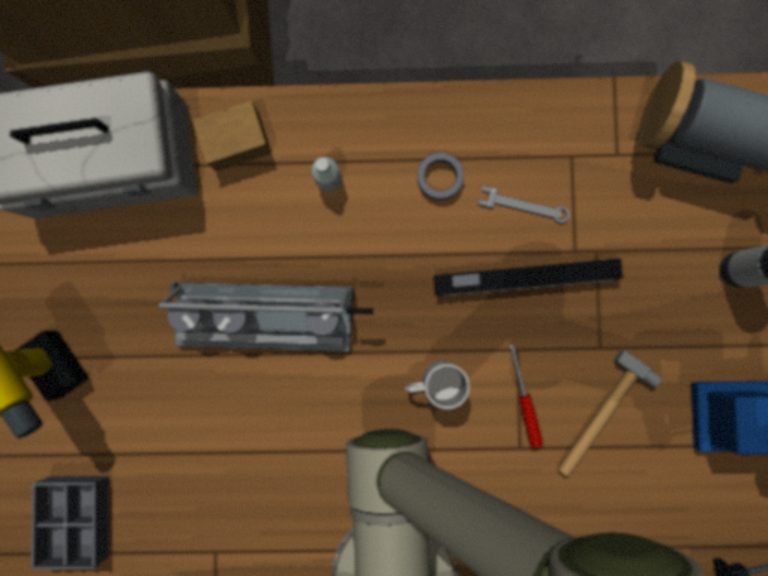

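View pics/side0.png

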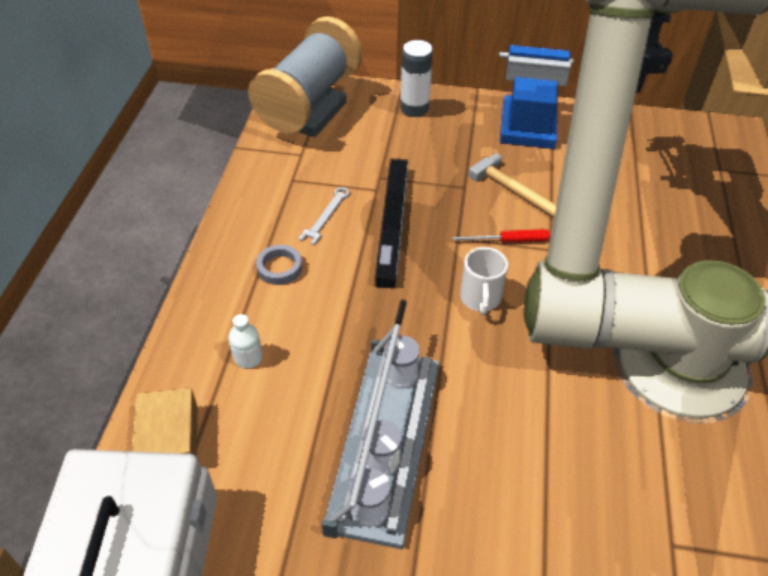

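The top view shows the dock at about (265,318), with cans at (184,320), (230,320) and (323,322); bay −42 is empty. The reader is at about (528,277) and the grip at (362,311), all in 1.5x pixels. The mug stands at (445,386). I'll zoom in to get precise pixels.

```bash
cat > h.py <<'E'
import numpy as np,cv2
from cell import status,cams
def ray(n,u,v):
    c=cams.calibration(n);K=c["intrinsics"];T=c["cam_to_world"]
    d=T[:3,:3]@np.array([(u-K[0,2])/K[0,0],-(v-K[1,2])/K[1,1],-1]);return T[:3,3],d
def at(n,u,v,z):
    o,d=ray(n,u,v);return (o+d*(z-o[2])/d[2])
def proj(n,p):
    c=cams.calibration(n);K=c["intrinsics"];T=c["cam_to_world"]
    q=T[:3,:3].T@(np.asarray(p,float)-T[:3,3]);return np.array([K[0,0]*q[0]/-q[2]+K[0,2],K[1,1]*-q[1]/-q[2]+K[1,2]])
def tri(u1,u2):
    (o1,d1),(o2,d2)=ray("top",*u1),ray("side",*u2)
    s=np.linalg.lstsq(np.c_[d1,-d2],o2-o1,rcond=None)[0]
    a,b=o1+d1*s[0],o2+d2*s[1];return (a+b)/2,np.linalg.norm(a-b)
E
python3 - <<'E'
from h import *
t=cv2.imread("pics/top0.png"); 
a=cams.camera("top");b=cams.camera("side")
cv2.imwrite("pics/a.png",a);cv2.imwrite("pics/b.png",b)
cv2.imwrite("pics/tz.png",cv2.resize(a[180:245,100:260],None,fx=5,fy=5,interpolation=cv2.INTER_CUBIC))
cv2.imwrite("pics/sz.png",cv2.resize(b[190:370,210:310],None,fx=3.3,fy=3.3,interpolation=cv2.INTER_CUBIC))
# reader: black mask
g=a.max(2); m=(g<45).astype(np.uint8); m[:, :280]=0;m[:165]=0;m[202:]=0;m[:,425:]=0
c=max(cv2.findContours(m,0,1)[0],key=cv2.contourArea);r=cv2.minAreaRect(c);print(r)
for p in cv2.boxPoints(r):print(p,at("top",*p,0.032),at("top",*p,0))
E
```

```text
((351.8155212402344, 186.9713134765625), (18.19768524169922, 124.57718658447266), 84.80557250976562)
[288.95898 183.54918] [ 0.57844668 -0.08864739  0.032     ] [ 0.58118364 -0.09093348  0.        ]
[413.02454 172.2705 ] [ 0.60360287 -0.4446284   0.032     ] [ 0.60710283 -0.45771166  0.        ]
[414.67206 190.39345] [ 0.55143923 -0.44731105  0.032     ] [ 0.55335704 -0.46047567  0.        ]
[290.6065  201.67213] [ 0.52604241 -0.09218645  0.032     ] [ 0.52718991 -0.09457989  0.        ]
```

View pics/tz.png

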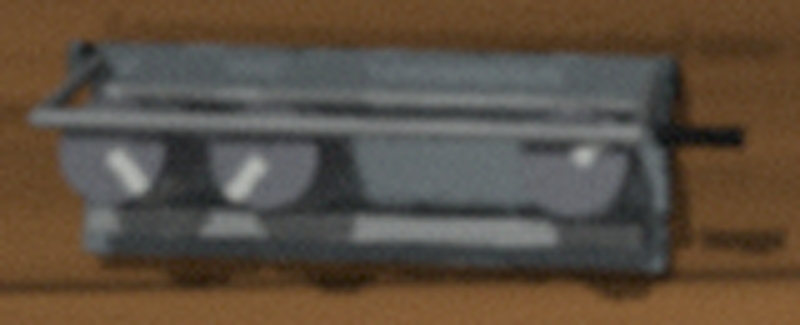

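View pics/sz.png

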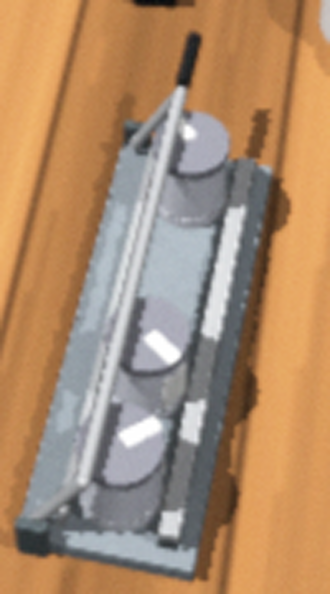

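```bash
python3 - <<'E'
from h import *
T=lambda u,v:(100+u/5,180+v/5)
S=lambda u,v:(210+u/3.3,190+v/3.3)
for n,p in dict(pxl=(75,45),pxr=(672,60),nxl=(88,250),nxr=(662,268)).items(): print(n,at("top",*T(*p),.02))
for n,p in dict(a=(112,155),b=(264,158),c=(577,163)).items(): print(n,at("top",*T(*p),.096))
for n,p,q in (("gripend",(742,137),(193,37)),("gripstart",(655,133),(182,84)),("grip",(700,135),(188,60))): print(n,tri(T(*p),S(*q)),at("top",*T(*p),.105))
# dock corners side view z=.02 : (20,548) bench? 
for n,p in dict(px_py=(15,550),nx_py=(195,578),nx_ny=(272,170)).items(): print(n,at("side",*S(*p),0),at("side",*S(*p),.02))
# mug, reader window edge in side
print("mug",at("top",445/1.5,386/1.5,.09))
for p in ((378,282),(397,283),(407,160),(391,160)): print(at("side",p[0]/1.5,p[1]/1.5,0),at("side",p[0]/1.5,p[1]/1.5,.032))
E
```

```text
pxl [0.57386444 0.42233453 0.02      ]
pxr [0.55796056 0.07030327 0.02      ]
nxl [0.45328013 0.41476128 0.02      ]
nxr [0.4368328  0.07806918 0.02      ]
a [0.50720767 0.37101424 0.096     ]
b [0.50399692 0.28761636 0.096     ]
c [0.49806065 0.11683833 0.096     ]
gripend (array([0.50967777, 0.02658773, 0.10643607]), np.float64(0.0010728854792645226)) [0.51024522 0.02668483 0.105     ]
gripstart (array([0.51219542, 0.07339524, 0.10438369]), np.float64(0.0022234892069587973)) [0.51328907 0.07342127 0.105     ]
grip (array([0.51081002, 0.04918044, 0.10476654]), np.float64(0.0018969962811626602)) [0.51175086 0.04923371 0.105     ]
px_py [0.57494649 0.41687283 0.        ] [0.57222957 0.4248695  0.02      ]
nx_py [0.44909789 0.41640576 0.        ] [0.4486516  0.42441085 0.02      ]
nx_ny [0.43411264 0.06818517 0.        ] [0.43393672 0.08247305 0.02      ]
mug [ 0.37326956 -0.10071718  0.09      ]
[ 0.57346143 -0.10426698  0.        ] [ 0.56915722 -0.076428    0.032     ]
[ 0.53607346 -0.10798102  0.        ] [ 0.53284858 -0.08003482  0.032     ]
[ 0.56804408 -0.48506677  0.        ] [ 0.56389627 -0.44623482  0.032     ]
[ 0.6043664  -0.47865941  0.        ] [ 0.59917003 -0.44001243  0.032     ]
```

Call:
move_arm(
  plan=[
    [0.025,0.039,0,0,0,7.5,0],
    [0.025,0.039,0,0,0,7.5,0],
    [0.025,0.039,0,0,0,7.5,0],
    [0.025,0.039,0,0,0,7.5,0],
    [0.025,0.039,0,0,0,7.5,0],
  ],
  grip_force=20,
)

```text
time_s: 0.82
eef_pos: [0.2578, -0.3375, 0.2301]
tcp_rot: [-0.0, 0.9, 0.436, 0.0]
wrist_force: [-0.1, -0.1, 0.0]
finger_gap: 0.0879
grasp_force: 0.0
```

Call:
move_arm(
  plan=[
    [0.025,0.039,0,0,0,7.5,0],
    [0.025,0.039,0,0,0,7.5,0],
    [0.025,0.039,0,0,0,7.5,0],
    [0.025,0.039,0,0,0,7.5,0],
    [0.025,0.039,0,0,0,6,0],
  ],
)

```text
time_s: 1.45
eef_pos: [0.3828, -0.1424, 0.2302]
tcp_rot: [0.0, 0.722, 0.692, 0.0]
wrist_force: [-0.2, -0.1, 0.6]
finger_gap: 0.0881
grasp_force: 0.0
```

Call:
move_arm(
  plan=[
    [0.025,0.039,0,0,0,0,0.4],
    [0.025,0.039,0,0,0,0,0.4],
    [0.025,0.039,0,0,0,0,0.4],
    [0.025,0.039,0,0,0,0,0.4],
    [0.025,0.039,0,0,0,0,0.4],
  ],
)

```text
time_s: 2.08
eef_pos: [0.5078, 0.0527, 0.2301]
tcp_rot: [-0.0, 0.723, 0.691, -0.0]
wrist_force: [0.6, -0.6, 0.2]
finger_gap: 0.0528
grasp_force: 0.0
```

Call:
move_arm(
  plan=[
    [0.003,-0.003,-0.045,0,0,0,0.4],
    [0,0,-0.045,0,0,0,0.5],
    [0,0,-0.035,0,0,0,0.6],
    [0,0,0,0,0,0,1],
    [0,0,0,0,0,0,1],
  ],
  grip_force=15,
)

```text
time_s: 2.7
eef_pos: [0.511, 0.0481, 0.1065]
tcp_rot: [0.001, 0.723, 0.691, 0.001]
wrist_force: [-0.1, -0.3, 0.2]
finger_gap: 0.0172
grasp_force: 0.0
```

Call:
move_arm(
  plan=[
    [0,0,0,0,0,0,1],
    [0,0,0,0,0,0,1],
  ],
)

```text
time_s: 2.95
eef_pos: [0.5106, 0.0481, 0.1061]
tcp_rot: [0.001, 0.723, 0.691, 0.001]
wrist_force: [0.6, 0.2, -0.0]
finger_gap: 0.0008
grasp_force: 0.0
```

```bash
python3 - <<'E'
from h import *
a=cams.camera("top");b=cams.camera("side")
A=cv2.resize(a[170:250,150:290],None,fx=4,fy=4,interpolation=cv2.INTER_CUBIC)
B=cv2.resize(b[130:300,200:340],None,fx=3.4,fy=3.4,interpolation=cv2.INTER_CUBIC)
h=max(A.shape[0],B.shape[0]);B=cv2.copyMakeBorder(B,0,h-B.shape[0],0,0,0)
cv2.imwrite("pics/c.png",B)
print(status.sense()["eef_pos"],proj("side",[.511,.048,.106]),proj("side",[.511,.048,.087]))
E
```

```text
[0.51041503 0.04813123 0.10568039] [266.6119421  207.48931665] [266.39543183 212.06429961]
```

View pics/c.png

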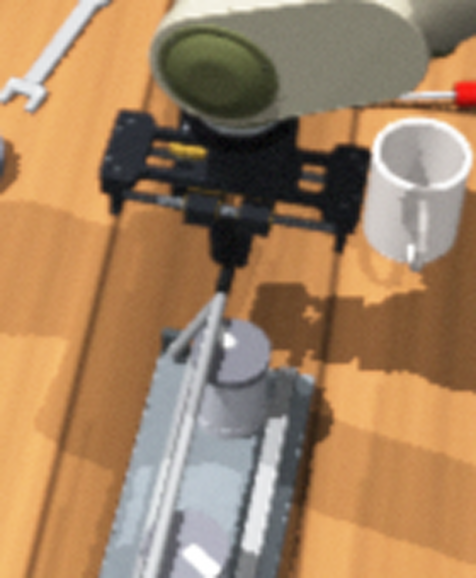

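The side crop shows the fingers over the grip at about (228,262), but the gap reads closed. I'll lift, open and compare the grip position.

Call:
move_arm(
  plan=[
    [0,0,0,0,0,0,0.4],
    [0,0,0,0,0,0,0.4],
    [0,0,0,0,0,0,0.4],
  ],
)

```text
time_s: 3.42
eef_pos: [0.5102, 0.0482, 0.1051]
tcp_rot: [-0.0, 0.723, 0.691, -0.0]
wrist_force: [-0.3, 0.2, 1.1]
finger_gap: 0.0282
grasp_force: 0.0
```

```bash
python3 - <<'E'
from h import *
print(status.sense()["finger_gap"])
a=cams.camera("top");b=cams.camera("side")
A=cv2.resize(a[165:255,190:270],None,fx=5,fy=5,interpolation=cv2.INTER_CUBIC)
B=cv2.resize(b[170:260,230:310],None,fx=5,fy=5,interpolation=cv2.INTER_CUBIC)
cv2.imwrite("pics/d.png",np.clip(np.hstack([A,B])*1.6,0,255))
E
```

```text
0.028176089697725577[ WARN:0@2.230] global loadsave.cpp:1063 imwrite_ Unsupported depth image for selected encoder is fallbacked to CV_8U.
```

View pics/d.png

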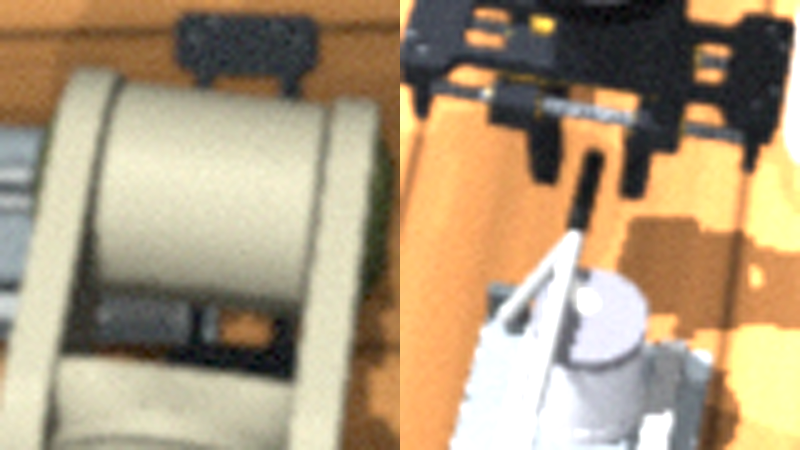

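The fingertips project to about side row 208, and they should be at 212. So they sit roughly 19 mm higher than the nose length suggests, and the bar lies just below them. I'll go lower.

Call:
move_arm(
  plan=[
    [0,0.002,-0.018,0,0,0,0.4],
    [0,0,0,0,0,0,0.7],
    [0,0,0,0,0,0,1],
    [0,0,0,0,0,0,1],
    [0,0,0,0,0,0,1],
  ],
)

```text
time_s: 4.15
eef_pos: [0.5107, 0.0501, 0.0875]
tcp_rot: [0.001, 0.723, 0.691, 0.0]
wrist_force: [1.6, -0.7, -2.5]
finger_gap: 0.0114
grasp_force: 15.0
```

```bash
python3 - <<'E'
from h import *
s=status.sense();print(s["finger_gap"],s["grasp_force"],s["eef_pos"],s["joints"])
E
```

```text
0.011366246526314037 15.033791363239288 [0.51069945 0.0500573  0.08751921] [-1.33365745e-01  4.72287206e-01  1.61268229e+00  9.27716383e-05
  1.05513894e+00 -8.80819897e-02]
```

Call:
move_arm(
  plan=[
    [0.0149,-0.0007,0.0062,0,0,0,1],
    [0.0166,-0.0007,0.0034,0,0,0,1],
    [0.017,-0.0008,0,0,0,0,1],
    [0.0166,-0.0007,-0.0034,0,0,0,1],
    [0.0157,-0.0007,-0.0066,0,0,0,1],
  ],
)

```text
time_s: 4.78
eef_pos: [0.5907, 0.0463, 0.087]
tcp_rot: [-0.0, 0.723, 0.691, -0.001]
wrist_force: [-4.6, -1.3, 1.6]
finger_gap: 0.0114
grasp_force: 15.0
```

Call:
move_arm(
  plan=[
    [0.014,-0.0006,-0.0096,0,0,0,1],
    [0.0118,-0.0005,-0.0122,0,0,0,1],
    [0.0092,-0.0004,-0.0142,0,0,0,1],
    [0.0061,-0.0003,-0.0159,0,0,0,1],
    [0.0026,-0.0001,-0.0133,0,0,0,1],
  ],
)

```text
time_s: 5.4
eef_pos: [0.632, 0.0449, 0.0206]
tcp_rot: [-0.003, 0.723, 0.691, -0.003]
wrist_force: [-25.7, -0.9, 25.6]
finger_gap: 0.0114
grasp_force: 15.0
```

Call:
move_arm(
  plan=[
    [-0.001,0,0.001,0,0,0,0.4],
    [0,0,0,0,0,0,0.4],
    [0,0,0.03,0,0,0,0.4],
    [-0.01,-0.02,0.05,0,0,0,0.2],
    [-0.02,-0.03,0.05,0,0,0,0.2],
  ],
)

```text
time_s: 6.02
eef_pos: [0.6042, -0.0054, 0.1539]
tcp_rot: [0.001, 0.722, 0.691, 0.001]
wrist_force: [0.8, -0.4, -0.1]
finger_gap: 0.0594
grasp_force: 0.0
```

Call:
move_arm(
  plan=[
    [-0.04,-0.04,0.02,0,0,0,0.2],
    [-0.04,-0.04,0.02,0,0,0,0.2],
    [-0.04,-0.04,0.0,0,0,0,0.2],
    [-0.04,-0.04,0,0,0,0,0.2],
    [0,0,0,0,0,0,0.2],
  ],
)

```text
time_s: 6.65
eef_pos: [0.4425, -0.1676, 0.1931]
tcp_rot: [0.001, 0.724, 0.689, 0.0]
wrist_force: [0.3, 0.6, -0.1]
finger_gap: 0.0703
grasp_force: 0.0
```

```bash
python3 - <<'E'
from h import *
a=cams.camera("top");b=cams.camera("side")
cv2.imwrite("pics/a1.png",a);cv2.imwrite("pics/b1.png",b)
A=cv2.resize(a[175:250,95:265],None,fx=4.7,fy=4.7,interpolation=cv2.INTER_CUBIC)
B=cv2.resize(b[:,130:390],None,fx=0.63,fy=0.63,interpolation=cv2.INTER_AREA)
B=cv2.copyMakeBorder(B,0,0,0,A.shape[1]-B.shape[1],0)
cv2.imwrite("pics/e.png",np.clip(np.vstack([A,B])*1.3,0,255).astype(np.uint8))
# tabs: white pixels within dock crop
sub=a[175:250,95:265].astype(int);w=((sub.min(2)>150)).astype(np.uint8)
n,l,st,ce=cv2.connectedComponentsWithStats(w)
for i in range(1,n):
    if st[i,4]>4: print(st[i],ce[i]+[95,175],cv2.minAreaRect(np.argwhere(l==i)[:,::-1].astype(np.float32)))
E
```

```text
[120  31   8   7  25] [218.24 208.68] ((123.25001525878906, 33.75000762939453), (2.8284268379211426, 7.77817440032959), 45.0)
[27 36  7  7 24] [125.         213.83333333] ((29.979999542236328, 38.63999938964844), (7.800000190734863, 2.799999952316284), 53.13010025024414)
[51 37  7  7 23] [148.82608696 215.08695652] ((53.74000549316406, 40.18000411987305), (2.6000001430511475, 7.800000190734863), 36.869895935058594)
```

View pics/e.png

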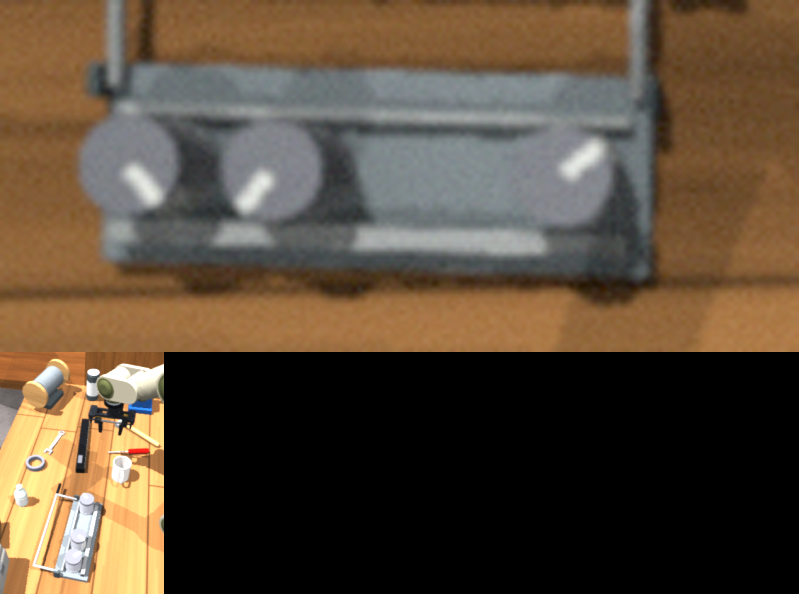

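The lever is open. All three lids are visible, at (128,165), (272,170) and (565,175) in the crop.

```bash
cat >> h.py <<'E'
def lid(a,u0,v0,z=.096):
    """lid centre (Hough) & tab angle at plane z, from the top picture"""
    k=8;r=16;ui,vi=int(round(u0)),int(round(v0))
    s=cv2.resize(a[vi-r:vi+r,ui-r:ui+r],None,fx=k,fy=k,interpolation=cv2.INTER_CUBIC)
    h=cv2.HoughCircles(cv2.cvtColor(s,cv2.COLOR_BGR2GRAY),3,1.5,500,param1=80,param2=10,minRadius=int(9.5*k),maxRadius=int(12.5*k))
    c=h[0,0]; f=lambda x,y:(ui-r+(x+.5)/k-.5,vi-r+(y+.5)/k-.5)
    C=at("top",*f(c[0],c[1]),z)
    m=(s.min(2)>0)*np.clip(s.min(2).astype(float)-125,0,None)
    yy,xx=np.mgrid[:s.shape[0],:s.shape[1]];m*=np.hypot(xx-c[0],yy-c[1])<c[2]
    W=m.sum();t=at("top",*f((m*xx).sum()/W,(m*yy).sum()/W),z)
    cv=np.cov(np.c_[xx.ravel(),yy.ravel()].T,aweights=m.ravel());e=np.linalg.eigh(cv)[1][:,1]
    p=at("top",*f(c[0]+e[0]*50,c[1]+e[1]*50),z)-C
    if p[:2]@(t-C)[:2]<0:p=-p
    d=t-C
    return C,c[2]/k,np.degrees(np.arctan2(d[1],d[0])),np.degrees(np.arctan2(p[1],p[0])),np.hypot(d[0],d[1])
E
python3 - <<'E'
from h import *
a=cv2.imread("pics/a1.png")
for u,v in((128,165),(272,170),(565,175)):print(lid(a,95+u/4.7,175+v/4.7))
E
```

```text
Traceback (most recent call last):
  File "h.py", line 20, in lid
    c=h[0,0]; f=lambda x,y:(ui-r+(x+.5)/k-.5,vi-r+(y+.5)/k-.5)
      ~^^^^^
TypeError: 'NoneType' object is not subscriptable
```

```bash
sed -i 's/param1=80,param2=10/param1=20,param2=8/' h.py
python3 - <<'E'
from h import *
a=cv2.imread("pics/a1.png")
for u,v in((128,165),(272,170),(565,175)):print(lid(a,95+u/4.7,175+v/4.7), at("top",95+u/4.7,175+v/4.7,.096))
E
```

```text
(array([0.51212663, 0.37425295, 0.096     ]), np.float32(10.94375), np.float64(-140.10954273400534), np.float64(-140.6500522700731), np.float64(0.016451179717679495)) [0.5096528  0.37146596 0.096     ]
(array([0.50729501, 0.29021717, 0.096     ]), np.float32(11.15), np.float64(146.75622708782348), np.float64(141.53190898340722), np.float64(0.015223737467220218)) [0.5051626  0.28741157 0.096     ]
(array([0.50147234, 0.12612519, 0.096     ]), np.float32(12.18125), np.float64(-67.16348854145066), np.float64(-51.9780887232563), np.float64(0.0189101595191044)) [0.49906198 0.11733385 0.096     ]
```

```bash
python3 - <<'E'
from h import *
b=cv2.imread("pics/b1.png");p=[.4425,-.1676,.1931]
print(at("top",342,231,.005), at("top",445/1.5,386/1.5,.0))
print(proj("side",p),proj("side",[p[0],p[1],p[2]-.019]))
u,v=proj("side",p).astype(int)
for q in(p,[p[0],p[1],p[2]-.019],[p[0]+.035,p[1],p[2]-.019],[p[0]-.035,p[1],p[2]-.019]):
    x,y=proj("side",q);
    o=b if q is p else o
    cv2.circle(o,(round(x),round(y)),1,(0,0,255),-1)
cv2.imwrite("pics/f.png",cv2.resize(o[v-45:v+45,u-50:u+50],None,fx=6,fy=6))
E
```

```text
[ 0.43803802 -0.24264845  0.005     ] [ 0.36289421 -0.10861036  0.        ]
[303.66665047 130.1180744 ] [303.07319562 135.27699405]
```

View pics/f.png

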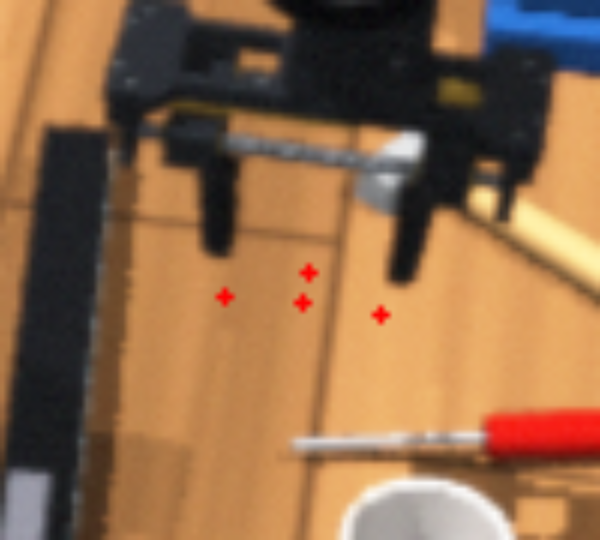

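Call:
move_arm(
  plan=[
    [0.0057,0.0287,-0.0033,0,0,-9,0.2],
    [0.0057,0.0287,-0.0033,0,0,-9,0.2],
    [0.0057,0.0287,-0.0033,0,0,-9,0.2],
    [0.0057,0.0287,-0.0033,0,0,-9,0.2],
    [0.0057,0.0287,-0.0033,0,0,-9,0.2],
  ],
)

```text
time_s: 7.38
eef_pos: [0.4733, -0.0196, 0.1759]
tcp_rot: [0.0, 0.933, 0.36, 0.0]
wrist_force: [0.3, 0.1, -0.5]
finger_gap: 0.0708
grasp_force: 0.0
```

Call:
move_arm(
  plan=[
    [0.0057,0.0287,-0.0033,0,0,-9,0.2],
    [0.0057,0.0287,-0.0033,0,0,-9,0.2],
    [0.0057,0.0287,-0.0033,0,0,-9,0.2],
    [0.0057,0.0287,-0.0033,0,0,-9,0.2],
    [0.0057,0.0287,-0.0033,0,0,-9,0.2],
  ],
)

```text
time_s: 8.0
eef_pos: [0.5013, 0.1243, 0.1593]
tcp_rot: [-0.0, 1.0, -0.024, 0.0]
wrist_force: [-0.2, -0.2, 0.3]
finger_gap: 0.0702
grasp_force: 0.0
```

```bash
python3 - <<'E'
from h import *
print(status.sense()["eef_pos"],status.sense()["joints"])
cv2.imwrite("pics/t1.png",cams.camera("side"))
E
```

```text
[0.50127166 0.1243382  0.15934602] [1.34371670e-02 3.87534393e-01 1.50735797e+00 3.73291516e-04
 1.24597767e+00 1.63217314e+00]
```

Call:
move_arm(
  plan=[
    [0,0,0,0,-9,0,0.2],
    [0,0,0,0,-9,0,0.2],
    [0,0,0,0,0,0,0.2],
  ],
)

```text
time_s: 8.43
eef_pos: [0.4992, 0.1228, 0.1593]
tcp_rot: [-0.004, 0.988, -0.021, 0.155]
wrist_force: [0.5, 0.4, -0.1]
finger_gap: 0.0703
grasp_force: 0.0
```

```bash
python3 - <<'E'
from h import *
p=status.sense()["eef_pos"];print(p)
b=cams.camera("side");u,v=proj("side",p).astype(int)
o=[x[v-45:v+45,u-35:u+35].copy() for x in(cv2.imread("pics/t1.png"),b)]
cv2.imwrite("pics/g.png",cv2.resize(np.hstack(o),None,fx=5,fy=5))
E
```

```text
[0.49918908 0.12277885 0.1593464 ]
```

View pics/g.png

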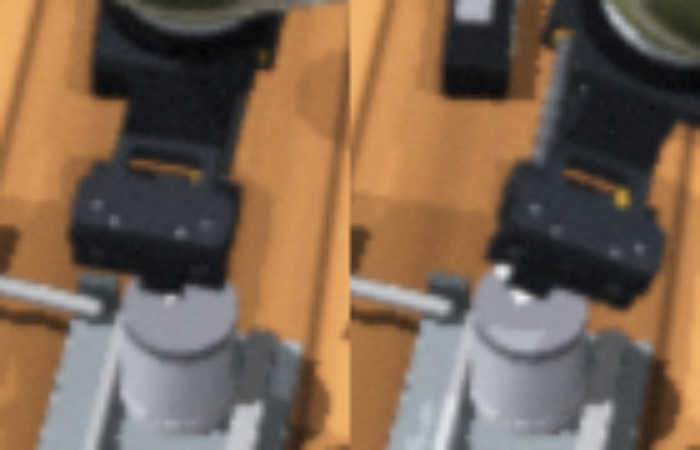

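The tip stays put under an 18° turn, so the reported TCP really sits about 4 mm beyond the fingertips, along the tool axis. I'll plan the tilt with that point.

Call:
move_arm(
  plan=[
    [0,-0.003,0,0,9,0,0.2],
    [0,0,-0.03,0,9,0,0.2],
    [0,0,-0.04,0,0,0,0.2],
    [0,0,-0.037,0,0,0,0.2],
    [0,0,0,0,0,0,0.2],
  ],
)

```text
time_s: 9.1
eef_pos: [0.5006, 0.1188, 0.0508]
tcp_rot: [0.0, 1.0, -0.022, -0.003]
wrist_force: [0.4, 0.6, -0.3]
finger_gap: 0.0703
grasp_force: 0.0
```

```bash
python3 - <<'E'
from h import *
s=status.sense();print(s["eef_pos"],s["tcp_rot"],s["wrist_force"])
E
```

```text
[0.50059882 0.11877137 0.05077504] [ 3.51439717e-05  9.99747778e-01 -2.22476632e-02 -3.06917038e-03] [ 0.37669292  0.62033177 -0.34118105]
```

Call:
move_arm(
  plan=[
    [0,0,0,0,0,0,0.5],
    [0,0,0,0,0,0,0.6],
    [0,0,0,0,0,0,0.6],
  ],
  grip_force=35,
)

```text
time_s: 9.48
eef_pos: [0.5019, 0.1188, 0.054]
tcp_rot: [-0.0, 1.0, -0.023, 0.002]
wrist_force: [0.8, 2.4, 5.5]
finger_gap: 0.0572
grasp_force: 35.0
```

Call:
move_arm(
  plan=[
    [-0.0007,0,0.0025,-0.15,-3.4,0,0.6],
    [-0.0009,0,0.0024,-0.15,-3.4,0,0.6],
    [-0.001,0,0.0023,-0.15,-3.4,0,0.6],
  ],
)

```text
time_s: 9.85
eef_pos: [0.4976, 0.1187, 0.0603]
tcp_rot: [0.002, 0.996, -0.022, 0.09]
wrist_force: [-2.1, 0.5, 1.7]
finger_gap: 0.0572
grasp_force: 35.0
```

Call:
move_arm(
  plan=[
    [-0.0012,0,0.0021,-0.15,-3.4,0,0.6],
    [-0.0013,0,0.002,-0.15,-3.4,0,0.6],
    [-0.0014,0,0.002,-0.15,-3.6,0,0.6],
    [0,0,0,0,0,0,0.6],
  ],
)

```text
time_s: 10.35
eef_pos: [0.4935, 0.1187, 0.0664]
tcp_rot: [0.004, 0.984, -0.022, 0.179]
wrist_force: [-1.3, 0.2, 2.2]
finger_gap: 0.0572
grasp_force: 35.0
```

Call:
move_arm(
  plan=[
    [0.008,-0.0004,0.001,0,0,0,0.6],
    [0.008,-0.0004,0.003,0,0,0,0.6],
    [0.008,-0.0004,0.004,0,0,0,0.6],
    [0.008,-0.0003,0.004,0,0,0,0.6],
    [0,0,0,0,0,0,0.6],
  ],
)

```text
time_s: 10.98
eef_pos: [0.527, 0.1171, 0.0782]
tcp_rot: [0.004, 0.984, -0.022, 0.179]
wrist_force: [-0.6, -0.2, -2.6]
finger_gap: 0.0574
grasp_force: 35.0
```

```bash
python3 - <<'E'
from h import *
s=status.sense();print(s["eef_pos"],s["wrist_force"])
b=cams.camera("side");a=cams.camera("top")
cv2.imwrite("pics/i.png",cv2.resize(b[180:300,200:360],None,fx=4,fy=4))
E
```

```text
[0.52703544 0.11707518 0.07820732] [-0.64144932 -0.17417941 -2.61421054]
```

View pics/i.png

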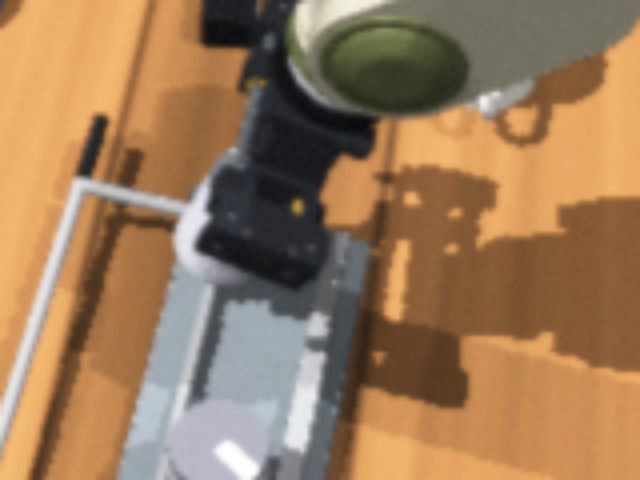

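Call:
move_arm(
  plan=[
    [0,0,0.03,0.3,6.8,0,0.6],
    [0,0,0.03,0.3,6.9,0,0.6],
    [0,0,0.03,0.3,6.9,0,0.6],
    [-0.0017,-0.0388,0,0,0,4.33,0.6],
    [-0.0017,-0.0388,0,0,0,4.33,0.6],
  ],
)

```text
time_s: 11.7
eef_pos: [0.5226, 0.0389, 0.1678]
tcp_rot: [0.0, 0.998, 0.055, 0.0]
wrist_force: [1.0, -0.1, -2.3]
finger_gap: 0.0576
grasp_force: 35.0
```

Call:
move_arm(
  plan=[
    [-0.0017,-0.0388,0,0,0,4.33,0.6],
    [-0.0017,-0.0388,0,0,0,4.33,0.6],
    [-0.0017,-0.0388,0,0,0,4.33,0.6],
    [-0.0017,-0.0388,0,0,0,4.33,0.6],
    [-0.0017,-0.0388,0,0,0,4.33,0.6],
  ],
)

```text
time_s: 12.32
eef_pos: [0.5139, -0.1555, 0.1676]
tcp_rot: [-0.0, 0.971, 0.241, -0.0]
wrist_force: [0.1, -0.2, -2.7]
finger_gap: 0.0574
grasp_force: 35.0
```

Call:
move_arm(
  plan=[
    [-0.0017,-0.0388,0,0,0,4.33,0.6],
    [-0.0017,-0.0388,0,0,0,4.33,0.6],
    [-0.0017,-0.0388,0,0,0,4.33,0.6],
    [-0.0017,-0.0388,0,0,0,4.33,0.6],
    [-0.0017,-0.0388,0,0,0,4.33,0.6],
  ],
)

```text
time_s: 12.95
eef_pos: [0.5054, -0.3494, 0.1675]
tcp_rot: [-0.0, 0.908, 0.419, -0.0]
wrist_force: [0.1, -0.4, -2.1]
finger_gap: 0.0571
grasp_force: 35.0
```

Call:
move_arm(
  plan=[
    [-0.0017,-0.0388,0,0,0,4.33,0.6],
    [0,0,0,0,0,0,0.6],
  ],
)

```text
time_s: 13.2
eef_pos: [0.5033, -0.3893, 0.1668]
tcp_rot: [-0.0, 0.893, 0.451, -0.0]
wrist_force: [0.5, 0.7, -2.4]
finger_gap: 0.057
grasp_force: 35.0
```

```bash
python3 - <<'E'
from h import *
from scipy.spatial.transform import Rotation as R
s=status.sense();q=s["tcp_rot"];print(s["eef_pos"],R.from_quat([q[1],q[2],q[3],q[0]]).as_matrix().round(3),s["joints"])
a=cams.camera("top");b=cams.camera("side")
# reader front/top edges from side and top: black mask
for n,im,roi in(("top",a,(280,165,425,202)),("side",b,(245,95,280,195))):
    x0,y0,x1,y1=roi;m=np.zeros(im.shape[:2],np.uint8);m[y0:y1,x0:x1]=(im.max(2)[y0:y1,x0:x1]<60)
    c=max(cv2.findContours(m,0,1)[0],key=cv2.contourArea);r=cv2.minAreaRect(c);print(n,r)
    for p in cv2.boxPoints(r):print(p,at(n,*p,.032)[:2],at(n,*p,0)[:2])
cv2.imwrite("pics/j.png",cv2.resize(np.hstack([b[70:250,230:360],a[140:280,270:440][:, :]]) if 0 else a[140:270,265:435],None,fx=4.5,fy=4.5))
E
```

```text
[ 0.50332065 -0.38929057  0.16682408] [[ 0.594  0.804 -0.001]
 [ 0.804 -0.594  0.   ]
 [-0.    -0.001 -1.   ]] [-8.43943424e-01  5.79256378e-01  1.14099255e+00 -2.95971616e-04
  1.42208009e+00 -2.07896008e-01]
top ((351.5615234375, 187.17623901367188), (20.189472198486328, 125.66361236572266), 84.80557250976562)
[288.07382 182.81148] [ 0.58063351 -0.08614664] [ 0.58343679 -0.08835688]
[413.22134 171.43443] [ 0.60599878 -0.44527998] [ 0.60957141 -0.45838299]
[415.04922 191.541  ] [ 0.54812895 -0.44825416] [ 0.54994635 -0.46144738]
[289.9017  202.91805] [ 0.52249439 -0.09007926] [ 0.52353428 -0.09240878]
side ((260.4615478515625, 148.95449829101562), (13.795896530151367, 85.21737670898438), 4.830419540405273)
[250.00015 190.831  ] [ 0.57305719 -0.0648118 ] [ 0.57747732 -0.09230547]
[257.17606 105.91629] [ 0.6113104  -0.44184472] [ 0.61686766 -0.48054616]
[270.92294 107.078  ] [ 0.56496075 -0.44387228] [ 0.56914021 -0.482634  ]
[263.74704 191.9927 ] [ 0.53360631 -0.06707329] [ 0.53685372 -0.09463419]
```

View pics/j.png

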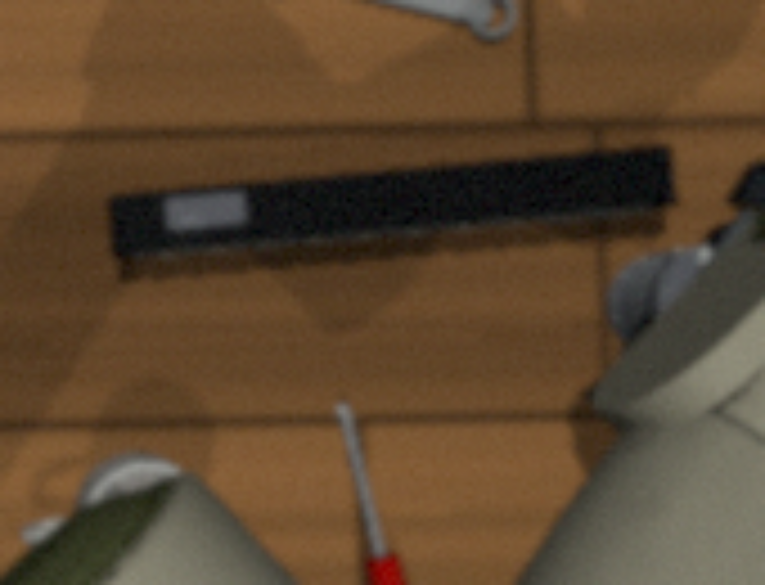

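```bash
python3 - <<'E'
from h import *
P=[at("top",265+x/4.5,140+y/4.5,.032)[:2] for x,y in((110,198),(668,148),(672,204),(115,257))]
for p in P:print(p)
for e in(P[0]-P[1],P[3]-P[2]):print(np.hypot(*e),np.arctan2(-e[0],e[1]))
print(sum(P)/4,np.hypot(*(P[0]-P[3])),np.hypot(*(P[1]-P[2])))
E
```

```text
[ 0.57711386 -0.09001554]
[ 0.60179703 -0.44575396]
[ 0.56597215 -0.44690748]
[ 0.5391871  -0.09234277]
0.35659372374129594 0.06927470483364802
0.35557499280212107 0.07540028087186876
[ 0.57101753 -0.26875494] 0.03799809454663464 0.03584344100161456
```

Call:
move_arm(
  plan=[
    [0.004,0,-0.035,0,0,0,0.6],
    [0.004,0,-0.035,0,0,0,0.6],
    [0,0,-0.03,0,0,0,0.6],
    [0,0,-0.025,0,0,0,0.6],
    [0,0,0,0,0,0,0.6],
  ],
)

```text
time_s: 13.92
eef_pos: [0.5117, -0.3853, 0.0414]
tcp_rot: [-0.002, 0.892, 0.452, -0.001]
wrist_force: [-0.6, 0.5, -1.7]
finger_gap: 0.0573
grasp_force: 35.0
```

Call:
move_arm(
  plan=[
    [0,0,-0.003,0,0,0,0.6],
    [0,0,-0.002,0,0,0,0.6],
    [0,0,0,0,0,0,0.6],
  ],
)

```text
time_s: 14.3
eef_pos: [0.5122, -0.3873, 0.0384]
tcp_rot: [0.0, 0.892, 0.452, 0.0]
wrist_force: [-0.2, 0.2, -2.1]
finger_gap: 0.0568
grasp_force: 35.0
```

Call:
move_arm(
  plan=[
    [0,0,-0.002,0,0,0,0.6],
    [0,0,-0.001,0,0,0,0.6],
    [0,0,0,0,0,0,0.6],
  ],
)

```text
time_s: 14.68
eef_pos: [0.5121, -0.3873, 0.0348]
tcp_rot: [-0.0, 0.892, 0.452, -0.0]
wrist_force: [0.2, -0.1, -2.3]
finger_gap: 0.0571
grasp_force: 35.0
```

Call:
move_arm(
  plan=[
    [0,0,-0.002,0,0,0,0.6],
    [0,0,0,0,0,0,0.6],
  ],
)

```text
time_s: 14.92
eef_pos: [0.5118, -0.3878, 0.0342]
tcp_rot: [0.001, 0.892, 0.452, -0.0]
wrist_force: [-4.5, 1.5, 7.5]
finger_gap: 0.0572
grasp_force: 35.0
```

Call:
move_arm(
  plan=[
    [0,0,0,0,0,0,0.25],
    [0,0,0,0,0,0,0.25],
    [0,0,0.03,0,0,0,0.25],
    [0,0,0.05,0,0,0,0.25],
    [0,0,0.055,0,0,0,0.25],
  ],
)

```text
time_s: 15.55
eef_pos: [0.512, -0.3869, 0.1688]
tcp_rot: [-0.001, 0.892, 0.452, -0.0]
wrist_force: [0.9, 0.5, -0.3]
finger_gap: 0.066
grasp_force: 0.0
```

Call:
move_arm(
  plan=[
    [0,0.04,0,0,0,7.3,0.25],
    [0,0.04,0,0,0,7.3,0.25],
    [0,0.04,0,0,0,7.3,0.25],
    [0,0.04,0,0,0,7.3,0.25],
    [0,0.04,0,0,0,7.3,0.25],
  ],
)

```text
time_s: 16.18
eef_pos: [0.5121, -0.1859, 0.1678]
tcp_rot: [0.0, 0.704, 0.71, 0.0]
wrist_force: [-0.1, 0.5, -0.3]
finger_gap: 0.0662
grasp_force: 0.0
```

Call:
move_arm(
  plan=[
    [0,0.04,0,0,0,7.3,0.25],
    [0,0.04,0,0,0,7.3,0.25],
    [0,0.04,0,0,0,7.3,0.25],
    [0,0.04,0,0,0,7.3,0.25],
    [0,0.04,0,0,0,7.3,0.25],
  ],
)

```text
time_s: 16.8
eef_pos: [0.5121, 0.0141, 0.1679]
tcp_rot: [0.0, 0.447, 0.895, 0.0]
wrist_force: [0.1, -0.0, -0.2]
finger_gap: 0.0658
grasp_force: 0.0
```

```bash
python3 - <<'E'
from h import *
print(status.sense()["eef_pos"])
a=cams.camera("top");b=cams.camera("side");cv2.imwrite("pics/k_s.png",b);cv2.imwrite("pics/k_t.png",a)
u,v=proj("top",[.512,-.388,.076]);print(u,v,proj("side",[.512,-.388,.076]))
try: print(lid(a,u,v,.076))
except Exception as e: print(e)
cv2.imwrite("pics/k.png",cv2.resize(a[160:260,90:440],None,fx=2.28,fy=2.28,interpolation=cv2.INTER_CUBIC))
A=cv2.resize(a[int(v)-20:int(v)+20,int(u)-40:int(u)+40],None,fx=9,fy=9,interpolation=cv2.INTER_CUBIC);cv2.imwrite("pics/k2.png",A)
B=cv2.resize(a[160:260,90:440],None,fx=720/350,fy=720/350)
cv2.imwrite("pics/k.png",np.vstack([A,B]))
E
```

```text
[0.51211999 0.01412265 0.16788093]
400.0278082067199 204.09454305854 [285.4025118  109.23756617]
(array([ 0.50867366, -0.39179619,  0.076     ]), np.float32(10.71875), np.float64(0.22793764301764274), np.float64(1.0262235938107396), np.float64(0.016646033443578925))
```

View pics/k.png

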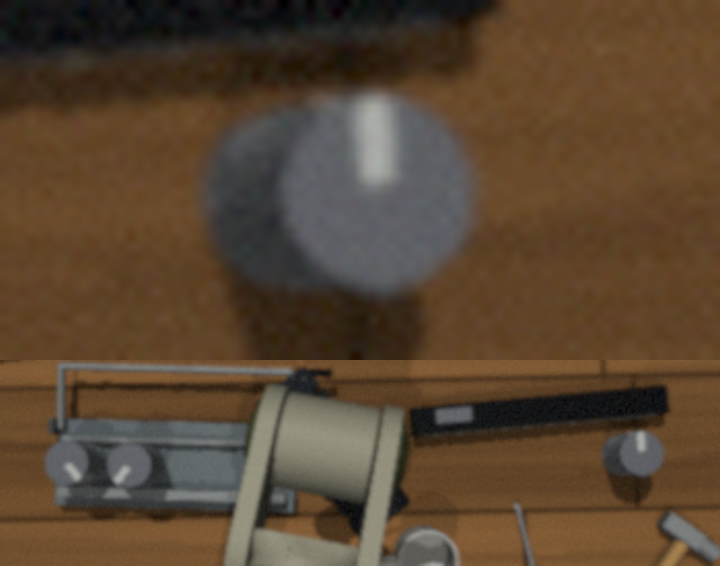

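Can c stands in front of the reader, with its lid at (378,192) in the crop and its tab within about 3° of square. Next is can b.

Call:
move_arm(
  plan=[
    [0,0.04,0,0,0,7.3,0.25],
    [0,0.04,0,0,0,7.3,0.25],
    [0,0.04,0,0,0,7.3,0.25],
    [0,0.04,0,0,0,7.3,0.25],
    [0,0.04,0,0,0,7.3,0.25],
  ],
)

```text
time_s: 17.52
eef_pos: [0.5125, 0.2134, 0.1678]
tcp_rot: [0.0, 0.145, 0.989, -0.0]
wrist_force: [0.7, 0.1, -0.5]
finger_gap: 0.0661
grasp_force: 0.0
```

```bash
python3 - <<'E'
from h import *
from scipy.spatial.transform import Rotation as R
s=status.sense();q=s["tcp_rot"];M=R.from_quat([q[1],q[2],q[3],q[0]]).as_matrix();print(s["eef_pos"],np.degrees(np.arctan2(M[1,1],M[0,1])),s["joints"])
for f in("pics/a1.png","pics/k_t.png"):
    a=cv2.imread(f)
    for p in([.511,.372,.096],[.507,.288,.096]):
        u,v=proj("top",p)
        print([np.round(x,3) for x in lid(a,u,v)])
a=cv2.imread("pics/k_t.png");print(proj("top",[.512,-.388,.076]),lid(a,400,204,.076)[3])
E
```

```text
[0.51246736 0.21340372 0.16781792] 73.33330005172297 [ 1.81365238e-01  4.41715238e-01  1.38727450e+00 -1.26006177e-04
  1.31230746e+00 -1.09851010e+00]
[array([0.512, 0.374, 0.096]), np.float32(10.944), np.float64(-140.11), np.float64(-140.65), np.float64(0.016)]
[array([0.507, 0.29 , 0.096]), np.float32(11.15), np.float64(147.101), np.float64(141.532), np.float64(0.015)]
[array([0.516, 0.374, 0.096]), np.float32(11.769), np.float64(-147.654), np.float64(-141.195), np.float64(0.02)]
[array([0.509, 0.291, 0.096]), np.float32(11.356), np.float64(151.531), np.float64(140.881), np.float64(0.017)]
[400.02780821 204.09454306] 1.0262235938107396
```

Call:
move_arm(
  plan=[
    [-0.0027,0.037,0,0,0,7,0.25],
    [-0.0028,0.037,0,0,0,7.1,0.25],
    [0,0,-0.02,0,0,0,0.25],
    [0,0,0,0,0,0,0.25],
  ],
)

```text
time_s: 18.02
eef_pos: [0.5063, 0.2862, 0.1466]
tcp_rot: [-0.001, 0.024, 1.0, -0.001]
wrist_force: [-0.4, -0.3, -0.0]
finger_gap: 0.0662
grasp_force: 0.0
```

```bash
python3 - <<'E'
from h import *
s=status.sense();print(s["eef_pos"],s["tcp_rot"],s["finger_gap"])
E
```

```text
[0.50629111 0.28623718 0.14659964] [-1.35040077e-03  2.40769841e-02  9.99709046e-01 -5.46427857e-04] 0.06615208990334544
```

Call:
move_arm(
  plan=[
    [0.0005,0.001,-0.03,0,0,0,0.25],
    [0,0,-0.033,0,0,0,0.25],
    [0,0,-0.03,0,0,0,0.25],
    [0,0,0,0,0,0,0.25],
  ],
)

```text
time_s: 18.52
eef_pos: [0.5069, 0.2868, 0.0539]
tcp_rot: [-0.002, 0.024, 1.0, -0.001]
wrist_force: [1.1, 0.2, -0.2]
finger_gap: 0.0662
grasp_force: 0.0
```

Call:
move_arm(
  plan=[
    [0,0,0,0,0,0,0.5],
    [0,0,0,0,0,0,0.6],
    [0,0,0,0,0,0,0.6],
  ],
)

```text
time_s: 18.9
eef_pos: [0.5081, 0.2879, 0.0564]
tcp_rot: [0.002, 0.024, 1.0, 0.0]
wrist_force: [1.3, -0.9, 6.9]
finger_gap: 0.0572
grasp_force: 35.0
```

Call:
move_arm(
  plan=[
    [-0.0007,0,0.0025,-0.15,-3.4,0,0.6],
    [-0.0009,0,0.0024,-0.15,-3.4,0,0.6],
    [-0.001,0,0.0023,-0.15,-3.4,0,0.6],
  ],
)

```text
time_s: 19.27
eef_pos: [0.5039, 0.2878, 0.0623]
tcp_rot: [0.089, 0.024, 0.996, -0.002]
wrist_force: [-2.3, -0.2, 0.8]
finger_gap: 0.0576
grasp_force: 35.0
```

Call:
move_arm(
  plan=[
    [-0.0012,0,0.0021,-0.15,-3.4,0,0.6],
    [-0.0013,0,0.002,-0.15,-3.4,0,0.6],
    [-0.0014,0,0.002,-0.15,-3.6,0,0.6],
    [0,0,0,0,0,0,0.6],
  ],
)

```text
time_s: 19.77
eef_pos: [0.4998, 0.2878, 0.0685]
tcp_rot: [0.178, 0.023, 0.984, -0.004]
wrist_force: [-1.3, -1.3, 0.2]
finger_gap: 0.0572
grasp_force: 35.0
```

Call:
move_arm(
  plan=[
    [0.008,-0.0004,0.001,0,0,0,0.6],
    [0.008,-0.0004,0.003,0,0,0,0.6],
    [0.008,-0.0004,0.004,0,0,0,0.6],
    [0.008,-0.0003,0.004,0,0,0,0.6],
    [0,0,0,0,0,0,0.6],
  ],
)

```text
time_s: 20.4
eef_pos: [0.5334, 0.2862, 0.0805]
tcp_rot: [0.179, 0.023, 0.984, -0.003]
wrist_force: [-1.1, -0.1, -3.2]
finger_gap: 0.0572
grasp_force: 35.0
```

Call:
move_arm(
  plan=[
    [0,0,0.03,0.3,6.8,0,0.6],
    [0,0,0.03,0.3,6.9,0,0.6],
    [0,0,0.03,0.3,6.9,0,0.6],
    [0,0,0,0,0,0,0.6],
  ],
)

```text
time_s: 20.9
eef_pos: [0.5345, 0.2862, 0.1714]
tcp_rot: [0.003, 0.024, 1.0, 0.001]
wrist_force: [-0.7, -0.2, -3.7]
finger_gap: 0.0573
grasp_force: 35.0
```

Call:
move_arm(
  plan=[
    [-0.002,-0.0388,0,0,0,-9.1,0.6],
    [-0.002,-0.0388,0,0,0,-9.1,0.6],
    [-0.002,-0.0388,0,0,0,-9.1,0.6],
    [-0.002,-0.0388,0,0,0,-9.1,0.6],
    [-0.002,-0.0388,0,0,0,-9.1,0.6],
  ],
)

```text
time_s: 21.52
eef_pos: [0.5213, 0.0913, 0.1683]
tcp_rot: [0.0, 0.41, 0.912, -0.0]
wrist_force: [0.5, 0.3, -2.5]
finger_gap: 0.0573
grasp_force: 35.0
```

Call:
move_arm(
  plan=[
    [-0.002,-0.0388,0,0,0,-9.1,0.6],
    [-0.002,-0.0388,0,0,0,-9.1,0.6],
    [-0.002,-0.0388,0,0,0,-9.1,0.6],
    [-0.002,-0.0388,0,0,0,-9.1,0.6],
    [-0.002,-0.0388,0,0,0,-9.1,0.6],
  ],
)

```text
time_s: 22.15
eef_pos: [0.5115, -0.1023, 0.1684]
tcp_rot: [0.0, 0.731, 0.682, -0.0]
wrist_force: [0.4, 0.1, -3.0]
finger_gap: 0.0575
grasp_force: 35.0
```

Call:
move_arm(
  plan=[
    [-0.002,-0.0388,0,0,0,-9.1,0.6],
    [-0.002,-0.0388,0,0,0,-9.1,0.6],
    [-0.002,-0.0388,0,0,0,-9.2,0.6],
    [-0.002,-0.0388,0,0,0,-9.2,0.6],
    [-0.002,-0.0388,0,0,0,-9.2,0.6],
  ],
)

```text
time_s: 22.78
eef_pos: [0.5019, -0.2961, 0.1681]
tcp_rot: [0.0, 0.939, 0.344, -0.0]
wrist_force: [0.1, -0.1, -3.1]
finger_gap: 0.0572
grasp_force: 35.0
```

```bash
cat >> h.py <<'E'
def st():
    from scipy.spatial.transform import Rotation as R
    s=status.sense();q=s["tcp_rot"];M=R.from_quat([q[1],q[2],q[3],q[0]]).as_matrix()
    print(s["eef_pos"].round(4),"phi",np.degrees(np.arctan2(M[1,1],M[0,1])).round(2),"z",M[:,2].round(3),s["wrist_force"].round(1),s["joints"].round(2))
E
python3 -c "
from h import *
st()"
```

```text
[ 0.5019 -0.2961  0.1681] phi -49.78 z [-0.001 -0.001 -1.   ] [ 0.1 -0.1 -3.1] [-0.74  0.49  1.31 -0.    1.35  0.13]
```

Call:
move_arm(
  plan=[
    [0.002,0,-0.035,0,0,0,0.6],
    [0,0,-0.035,0,0,0,0.6],
    [0,0,-0.03,0,0,0,0.6],
    [0,0,-0.025,0,0,0,0.6],
    [0,0,0,0,0,0,0.6],
  ],
)

```text
time_s: 23.4
eef_pos: [0.5032, -0.294, 0.0424]
tcp_rot: [-0.002, 0.938, 0.346, -0.001]
wrist_force: [-0.6, -0.1, -2.9]
finger_gap: 0.0575
grasp_force: 35.0
```

Call:
move_arm(
  plan=[
    [0,0,-0.002,0,0,0,0.6],
    [0,0,-0.001,0,0,0,0.6],
    [0,0,0,0,0,0,0.6],
  ],
)

```text
time_s: 23.78
eef_pos: [0.5048, -0.2959, 0.0427]
tcp_rot: [0.001, 0.938, 0.346, 0.0]
wrist_force: [0.8, -0.4, -3.2]
finger_gap: 0.0573
grasp_force: 35.0
```

Call:
move_arm(
  plan=[
    [0,0,-0.002,0,0,0,0.6],
    [0,0,0,0,0,0,0.6],
  ],
)

```text
time_s: 24.02
eef_pos: [0.5046, -0.2957, 0.0401]
tcp_rot: [-0.0, 0.938, 0.346, -0.0]
wrist_force: [-0.1, -0.1, -2.7]
finger_gap: 0.0572
grasp_force: 35.0
```

Call:
move_arm(
  plan=[
    [0,0,-0.002,0,0,0,0.6],
    [0,0,-0.001,0,0,0,0.6],
    [0,0,0,0,0,0,0.6],
  ],
)

```text
time_s: 24.4
eef_pos: [0.5046, -0.2957, 0.037]
tcp_rot: [-0.0, 0.938, 0.346, -0.0]
wrist_force: [-0.3, 0.9, -3.0]
finger_gap: 0.0574
grasp_force: 35.0
```

Call:
move_arm(
  plan=[
    [0,0,-0.0015,0,0,0,0.6],
    [0,0,0,0,0,0,0.6],
  ],
)

```text
time_s: 24.65
eef_pos: [0.505, -0.2956, 0.0364]
tcp_rot: [0.0, 0.938, 0.346, 0.0]
wrist_force: [-0.7, 3.2, 5.3]
finger_gap: 0.0571
grasp_force: 35.0
```

Call:
move_arm(
  plan=[
    [0,0,0,0,0,0,0.25],
    [0,0,0,0,0,0,0.25],
    [0,0,0.03,0,0,0,0.25],
    [0,0,0.05,0,0,0,0.25],
    [0,0,0.055,0,0,0,0.25],
  ],
)

```text
time_s: 25.28
eef_pos: [0.5043, -0.2957, 0.1717]
tcp_rot: [-0.0, 0.938, 0.346, -0.0]
wrist_force: [0.5, -0.7, -0.1]
finger_gap: 0.066
grasp_force: 0.0
```

Call:
move_arm(
  plan=[
    [0,0.04,0,0,0,-3,0.25],
    [0,0.04,0,0,0,-3,0.25],
    [0,0.04,0,0,0,-3,0.25],
    [0,0.04,0,0,0,-3,0.25],
    [0,0.04,0,0,0,-3,0.25],
  ],
)

```text
time_s: 25.9
eef_pos: [0.5045, -0.0946, 0.1707]
tcp_rot: [0.0, 0.976, 0.22, 0.0]
wrist_force: [0.3, 0.6, -0.1]
finger_gap: 0.0663
grasp_force: 0.0
```

Call:
move_arm(
  plan=[
    [0,0.04,0,0,0,-3,0.25],
    [0,0.04,0,0,0,-3,0.25],
    [0,0.04,0,0,0,-3,0.25],
    [0,0.04,0,0,0,-3,0.25],
    [0,0.04,0,0,0,-3,0.25],
  ],
)

```text
time_s: 26.52
eef_pos: [0.5046, 0.1054, 0.1707]
tcp_rot: [0.0, 0.996, 0.091, 0.0]
wrist_force: [1.0, -0.6, 0.4]
finger_gap: 0.066
grasp_force: 0.0
```

```bash
python3 - <<'E'
from h import *
st()
a=cams.camera("top");cv2.imwrite("pics/l_t.png",a)
for p,z in(([.512,-.388,.076],.076),([.505,-.296,.076],.076),([.511,.372,.096],.096)):
    u,v=proj("top",p);print(u,v,[np.round(x,3) for x in lid(a,u,v,z)])
E
```

```text
[0.5046 0.1054 0.1707] phi -79.61 z [ 0. -0. -1.] [ 1.  -0.6  0.4] [-0.02  0.37  1.49 -0.    1.27  1.37]
400.0278082067199 204.09454305854 [array([ 0.512, -0.393,  0.076]), np.float32(11.15), np.float64(7.143), np.float64(0.849), np.float64(0.014)]
366.3462863532062 207.29095501981476 [array([ 0.508, -0.295,  0.076]), np.float32(10.738), np.float64(-0.772), np.float64(5.757), np.float64(0.014)]
122.03889634906622 209.616105856325 [array([0.513, 0.374, 0.096]), np.float32(10.738), np.float64(-142.606), np.float64(-141.27), np.float64(0.017)]
```

Call:
move_arm(
  plan=[
    [0.001,0.04,0,0,0,-2.5,0.25],
    [0.001,0.04,0,0,0,-2.5,0.25],
    [0.001,0.04,0,0,0,-2.5,0.25],
    [0.001,0.04,0,0,0,-2.5,0.25],
    [0.001,0.04,0,0,0,-3,0.25],
  ],
)

```text
time_s: 27.2
eef_pos: [0.5097, 0.3053, 0.1706]
tcp_rot: [0.0, 1.0, -0.023, 0.0]
wrist_force: [0.6, 0.6, 0.9]
finger_gap: 0.0661
grasp_force: 0.0
```

Call:
move_arm(
  plan=[
    [0.001,0.04,0,0,0,0,0.25],
    [0.0005,0.0265,0,0,0,0,0.25],
    [0,0,-0.03,0,0,0,0.25],
    [0,0,0,0,0,0,0.25],
  ],
)

```text
time_s: 27.7
eef_pos: [0.5102, 0.3702, 0.1386]
tcp_rot: [0.001, 1.0, -0.022, -0.002]
wrist_force: [-0.4, -1.0, 0.4]
finger_gap: 0.0665
grasp_force: 0.0
```

```bash
python3 -c "
from h import *
st()"
```

```text
[0.5102 0.3702 0.1386] phi -92.48 z [-0.004 -0.002 -1.   ] [-0.4 -1.   0.4] [ 0.44  0.59  1.2  -0.    1.35  2.05]
```

Call:
move_arm(
  plan=[
    [0,0.001,-0.03,0,0,0,0.25],
    [0,0,-0.03,0,0,0,0.25],
    [0,0,-0.026,0,0,0,0.25],
    [0,0,0,0,0,0,0.25],
  ],
)

```text
time_s: 28.2
eef_pos: [0.511, 0.3711, 0.0541]
tcp_rot: [0.001, 1.0, -0.022, -0.001]
wrist_force: [0.5, 0.1, 1.3]
finger_gap: 0.0658
grasp_force: 0.0
```

Call:
move_arm(
  plan=[
    [0,0,0,0,0,0,0.5],
    [0,0,0,0,0,0,0.6],
    [0,0,0,0,0,0,0.6],
  ],
)

```text
time_s: 28.58
eef_pos: [0.5121, 0.3721, 0.0564]
tcp_rot: [-0.001, 1.0, -0.022, 0.002]
wrist_force: [0.8, 0.8, 7.3]
finger_gap: 0.0572
grasp_force: 35.0
```

Call:
move_arm(
  plan=[
    [-0.0007,0,0.0025,-0.15,-3.4,0,0.6],
    [-0.0009,0,0.0024,-0.15,-3.4,0,0.6],
    [-0.001,0,0.0023,-0.15,-3.4,0,0.6],
  ],
)

```text
time_s: 28.95
eef_pos: [0.5079, 0.3718, 0.0623]
tcp_rot: [0.002, 0.996, -0.022, 0.089]
wrist_force: [-1.4, 0.3, 1.0]
finger_gap: 0.0569
grasp_force: 35.0
```

Call:
move_arm(
  plan=[
    [-0.0012,0,0.0021,-0.15,-3.4,0,0.6],
    [-0.0013,0,0.002,-0.15,-3.4,0,0.6],
    [-0.0014,0,0.002,-0.15,-3.6,0,0.6],
    [0,0,0,0,0,0,0.6],
  ],
)

```text
time_s: 29.45
eef_pos: [0.5039, 0.3718, 0.0685]
tcp_rot: [0.004, 0.984, -0.021, 0.179]
wrist_force: [-1.1, -0.6, 0.5]
finger_gap: 0.0575
grasp_force: 35.0
```

Call:
move_arm(
  plan=[
    [0.008,-0.0004,0.001,0,0,0,0.6],
    [0.008,-0.0004,0.003,0,0,0,0.6],
    [0.008,-0.0004,0.004,0,0,0,0.6],
    [0.008,-0.0003,0.004,0,0,0,0.6],
    [0,0,0,0,0,0,0.6],
  ],
)

```text
time_s: 30.08
eef_pos: [0.5375, 0.3701, 0.0802]
tcp_rot: [0.004, 0.984, -0.022, 0.179]
wrist_force: [-0.6, -0.6, -3.7]
finger_gap: 0.0574
grasp_force: 35.0
```

Call:
move_arm(
  plan=[
    [0,0,0.03,0.3,6.8,0,0.6],
    [0,0,0.03,0.3,6.9,0,0.6],
    [0,0,0.03,0.3,6.9,0,0.6],
    [0,0,0,0,0,0,0.6],
  ],
)

```text
time_s: 30.58
eef_pos: [0.5386, 0.3702, 0.1714]
tcp_rot: [-0.001, 1.0, -0.023, 0.003]
wrist_force: [-0.4, 0.1, -3.5]
finger_gap: 0.0575
grasp_force: 35.0
```

Call:
move_arm(
  plan=[
    [-0.0024,-0.0337,0,0,0,8.5,0.6],
    [-0.0024,-0.0337,0,0,0,8.5,0.6],
    [-0.0024,-0.0337,0,0,0,8.5,0.6],
    [-0.0024,-0.0337,0,0,0,8.5,0.6],
    [-0.0024,-0.0337,0,0,0,8.5,0.6],
  ],
)

```text
time_s: 31.2
eef_pos: [0.5232, 0.2009, 0.1681]
tcp_rot: [0.001, 0.939, 0.345, -0.0]
wrist_force: [-0.5, 0.8, -3.3]
finger_gap: 0.0573
grasp_force: 35.0
```

Call:
move_arm(
  plan=[
    [-0.0024,-0.0337,0,0,0,8.5,0.6],
    [-0.0024,-0.0337,0,0,0,8.5,0.6],
    [-0.0024,-0.0337,0,0,0,8.5,0.6],
    [-0.0024,-0.0337,0,0,0,8.5,0.6],
    [-0.0024,-0.0337,0,0,0,8.5,0.6],
  ],
)

```text
time_s: 31.82
eef_pos: [0.5113, 0.0327, 0.1683]
tcp_rot: [0.001, 0.75, 0.661, -0.0]
wrist_force: [-0.1, -0.1, -3.3]
finger_gap: 0.0569
grasp_force: 35.0
```

Call:
move_arm(
  plan=[
    [-0.0024,-0.0337,0,0,0,8.5,0.6],
    [-0.0024,-0.0337,0,0,0,8.5,0.6],
    [-0.0024,-0.0337,0,0,0,8.5,0.6],
    [-0.0024,-0.0337,0,0,0,8.5,0.6],
    [-0.0024,-0.0337,0,0,0,8.5,0.6],
  ],
)

```text
time_s: 32.45
eef_pos: [0.4995, -0.1355, 0.1682]
tcp_rot: [0.0, 0.459, 0.888, -0.001]
wrist_force: [1.5, 1.2, -3.4]
finger_gap: 0.0573
grasp_force: 35.0
```

Call:
move_arm(
  plan=[
    [-0.0024,-0.0337,0,0,0,8.7,0.6],
    [-0.0024,-0.0337,0,0,0,8.8,0.6],
    [0,0,0,0,0,0,0.6],
  ],
)

```text
time_s: 32.83
eef_pos: [0.4949, -0.2036, 0.1682]
tcp_rot: [-0.0, 0.322, 0.947, -0.001]
wrist_force: [0.3, 0.3, -2.1]
finger_gap: 0.0573
grasp_force: 35.0
```

```bash
python3 -c "
from h import *
st()"
```

```text
[ 0.4949 -0.2036  0.1682] phi 52.41 z [-0.001 -0.001 -1.   ] [ 0.3  0.3 -2.1] [-0.61  0.41  1.44 -0.    1.29 -1.53]
```

Call:
move_arm(
  plan=[
    [0.003,0,-0.035,0,0,0,0.6],
    [0,0,-0.035,0,0,0,0.6],
    [0,0,-0.03,0,0,0,0.6],
    [0,0,-0.027,0,0,0,0.6],
    [0,0,0,0,0,0,0.6],
  ],
)

```text
time_s: 33.45
eef_pos: [0.4974, -0.2006, 0.0409]
tcp_rot: [-0.002, 0.322, 0.947, 0.0]
wrist_force: [-0.0, -0.1, -3.0]
finger_gap: 0.0573
grasp_force: 35.0
```

Call:
move_arm(
  plan=[
    [0,0,-0.0015,0,0,0,0.6],
    [0,0,-0.001,0,0,0,0.6],
    [0,0,0,0,0,0,0.6],
  ],
)

```text
time_s: 33.83
eef_pos: [0.499, -0.2027, 0.0411]
tcp_rot: [0.001, 0.322, 0.947, -0.0]
wrist_force: [0.1, -0.7, -2.6]
finger_gap: 0.0572
grasp_force: 35.0
```

Call:
move_arm(
  plan=[
    [0,0,-0.0015,0,0,0,0.6],
    [0,0,0,0,0,0,0.6],
  ],
)

```text
time_s: 34.08
eef_pos: [0.4988, -0.2027, 0.039]
tcp_rot: [0.0, 0.322, 0.947, -0.0]
wrist_force: [-0.0, -0.4, -3.4]
finger_gap: 0.0573
grasp_force: 35.0
```

Call:
move_arm(
  plan=[
    [0,0,-0.0015,0,0,0,0.6],
    [0,0,0,0,0,0,0.6],
  ],
)

```text
time_s: 34.33
eef_pos: [0.4988, -0.2026, 0.0373]
tcp_rot: [-0.0, 0.321, 0.947, 0.0]
wrist_force: [0.2, -0.1, -3.2]
finger_gap: 0.0572
grasp_force: 35.0
```

Call:
move_arm(
  plan=[
    [0,0,-0.0015,0,0,0,0.6],
    [0,0,0,0,0,0,0.6],
  ],
)

```text
time_s: 34.58
eef_pos: [0.4991, -0.2029, 0.0364]
tcp_rot: [0.001, 0.322, 0.947, -0.0]
wrist_force: [-0.2, -0.9, 2.4]
finger_gap: 0.057
grasp_force: 35.0
```

Call:
move_arm(
  plan=[
    [0,0,0,0,0,0,0.25],
    [0,0,0,0,0,0,0.25],
    [0,0,0.03,0,0,0,0.25],
    [0,0,0.05,0,0,0,0.25],
    [0,0,0.055,0,0,0,0.25],
  ],
)

```text
time_s: 35.2
eef_pos: [0.4985, -0.2024, 0.1721]
tcp_rot: [-0.001, 0.321, 0.947, 0.0]
wrist_force: [0.0, -1.0, 0.5]
finger_gap: 0.0662
grasp_force: 0.0
```

Call:
move_arm(
  plan=[
    [0.014,0.035,0,0,0,-7.8,0.25],
    [0.014,0.035,0,0,0,-7.8,0.25],
    [0.014,0.035,0,0,0,-7.8,0.25],
    [0.014,0.035,0,0,0,-7.8,0.25],
    [0.014,0.035,0,0,0,-7.8,0.3],
  ],
)

```text
time_s: 35.83
eef_pos: [0.5691, -0.0264, 0.1709]
tcp_rot: [-0.0, 0.621, 0.784, -0.0]
wrist_force: [0.2, 0.1, 0.5]
finger_gap: 0.0621
grasp_force: 0.0
```

Call:
move_arm(
  plan=[
    [0.014,0.035,0,0,0,-7.8,0.4],
    [0.014,0.035,0,0,0,-8.1,0.5],
    [0,0,0,0,0,0,0.5],
  ],
)

```text
time_s: 36.2
eef_pos: [0.5971, 0.0444, 0.1706]
tcp_rot: [-0.0, 0.721, 0.693, 0.0]
wrist_force: [-0.5, -0.7, 0.2]
finger_gap: 0.0442
grasp_force: 0.0
```

```bash
python3 - <<'E'
from h import *
st()
a=cams.camera("top");b=cams.camera("side");cv2.imwrite("pics/m_t.png",a);cv2.imwrite("pics/m_s.png",b)
P=([.512,-.388,.076],[.505,-.296,.076],[.499,-.203,.076])
for p in P:
    u,v=proj("top",p);print([np.round(x,3) for x in lid(a,u,v,.076)])
u,v=proj("top",P[1]).astype(int)
A=cv2.resize(a[v-28:v+22,u-60:u+60],None,fx=6,fy=6,interpolation=cv2.INTER_CUBIC)
B=cv2.resize(b[40:360,60:512],(409,290));B=cv2.copyMakeBorder(B,0,0,0,A.shape[1]-409,0)
cv2.imwrite("pics/m.png",np.vstack([A,B]))
E
```

```text
[0.5971 0.0444 0.1706] phi -2.26 z [-0.  0. -1.] [-0.5 -0.7  0.2] [-0.12  0.51  1.25  0.    1.38 -0.08]
[array([ 0.511, -0.392,  0.076]), np.float32(10.738), np.float64(0.689), np.float64(1.083), np.float64(0.014)]
[array([ 0.507, -0.294,  0.076]), np.float32(10.738), np.float64(-2.868), np.float64(5.358), np.float64(0.016)]
[array([ 0.501, -0.205,  0.076]), np.float32(10.738), np.float64(2.557), np.float64(3.643), np.float64(0.014)]
```

View pics/m.png

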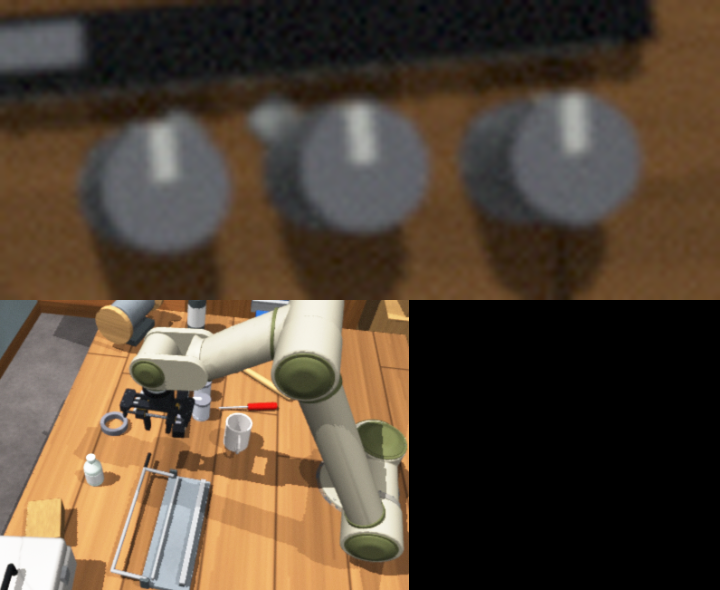

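All three cans stand at the window with their tabs within about 3° of square, and the dock is empty with its lever open. Now I'll shut the lever.

Call:
move_arm(
  plan=[
    [0.018,0,-0.04,0,0,0,0.5],
    [0.017,0,-0.04,0,0,0,0.5],
    [0,0,-0.04,0,0,0,0.5],
    [0,0,-0.028,0,0,0,0.5],
    [0,0,0,0,0,0,0.5],
  ],
  grip_force=15,
)

```text
time_s: 36.92
eef_pos: [0.6306, 0.0412, 0.0213]
tcp_rot: [-0.002, 0.722, 0.692, -0.001]
wrist_force: [-0.0, 0.6, 0.4]
finger_gap: 0.0444
grasp_force: 0.0
```

Call:
move_arm(
  plan=[
    [0,0,0,0,0,0,1],
    [0,0,0,0,0,0,1],
    [0,0,0,0,0,0,1],
    [0,0,0,0,0,0,1],
  ],
)

```text
time_s: 37.42
eef_pos: [0.6316, 0.0423, 0.0236]
tcp_rot: [0.0, 0.722, 0.692, -0.0]
wrist_force: [-4.1, -0.4, 4.3]
finger_gap: 0.0114
grasp_force: 15.0
```

Call:
move_arm(
  plan=[
    [-0.0026,0.0001,0.0133,0,0,0,1],
    [-0.0061,0.0003,0.0159,0,0,0,1],
    [-0.0092,0.0004,0.0142,0,0,0,1],
    [-0.0118,0.0005,0.0122,0,0,0,1],
    [-0.014,0.0006,0.0096,0,0,0,1],
  ],
)

```text
time_s: 38.05
eef_pos: [0.5914, 0.0441, 0.0917]
tcp_rot: [0.004, 0.722, 0.692, 0.004]
wrist_force: [11.0, 1.7, 6.1]
finger_gap: 0.012
grasp_force: 15.0
```

Call:
move_arm(
  plan=[
    [-0.0157,0.0007,0.0066,0,0,0,1],
    [-0.0166,0.0007,0.0034,0,0,0,1],
    [-0.017,0.0008,0,0,0,0,1],
    [-0.0166,0.0007,-0.0034,0,0,0,1],
    [-0.0149,0.0007,-0.0062,0,0,0,1],
  ],
)

```text
time_s: 38.67
eef_pos: [0.5082, 0.048, 0.0908]
tcp_rot: [0.002, 0.722, 0.692, 0.002]
wrist_force: [4.0, 0.8, 3.1]
finger_gap: 0.0116
grasp_force: 15.0
```

Call:
move_arm(
  plan=[
    [0,0,0,0,0,0,1],
  ],
)

```text
time_s: 38.8
eef_pos: [0.5073, 0.0481, 0.0904]
tcp_rot: [0.001, 0.722, 0.692, 0.001]
wrist_force: [-1.1, 1.5, 6.8]
finger_gap: 0.0113
grasp_force: 15.0
```

Call:
move_arm(
  plan=[
    [-0.002,0,-0.002,0,0,0,1],
    [-0.002,0,-0.002,0,0,0,1],
    [0,0,0,0,0,0,1],
  ],
)

```text
time_s: 39.17
eef_pos: [0.5072, 0.0477, 0.0887]
tcp_rot: [0.005, 0.722, 0.692, 0.004]
wrist_force: [6.3, 2.1, 18.8]
finger_gap: 0.0117
grasp_force: 15.0
```

Call:
move_arm(
  plan=[
    [0,0,0,0,0,0,0.4],
    [0,0,0,0,0,0,0.4],
    [0,0,0.03,0,0,0,0.4],
    [0,0,0.05,0,0,0,0.4],
    [0,0,0.05,0,0,0,0.4],
  ],
)

```text
time_s: 39.8
eef_pos: [0.5025, 0.0479, 0.2158]
tcp_rot: [-0.001, 0.722, 0.692, -0.001]
wrist_force: [1.6, 0.6, -1.1]
finger_gap: 0.0527
grasp_force: 0.0
```

Call:
move_arm(
  plan=[
    [-0.04,-0.03,0.02,0,0,0,0.4],
    [-0.04,-0.03,0.02,0,0,0,0.4],
    [-0.04,-0.03,0.02,0,0,0,0.4],
    [-0.03,-0.03,0.01,0,0,0,0.4],
    [0,0,0,0,0,0,0.4],
  ],
)

```text
time_s: 40.42
eef_pos: [0.3519, -0.0731, 0.2851]
tcp_rot: [0.0, 0.723, 0.691, 0.0]
wrist_force: [-0.7, -0.1, -0.4]
finger_gap: 0.0527
grasp_force: 0.0
```

```bash
python3 - <<'E'
from h import *
st()
a=cams.camera("top");b=cams.camera("side")
for p in ([.512,-.388,.076],[.505,-.296,.076],[.499,-.203,.076]):
    u,v=proj("top",p);
    try:print([np.round(x,3) for x in lid(a,u,v,.076)])
    except Exception as e:print(e)
A=cv2.resize(a[160:250,95:425],None,fx=2.4,fy=2.4);B=cv2.resize(b[190:370,210:310],None,fx=2,fy=2,interpolation=cv2.INTER_CUBIC)
P=cv2.resize(cv2.imread("pics/b.png")[190:370,210:310],None,fx=2,fy=2,interpolation=cv2.INTER_CUBIC)
B=np.hstack([P,B]);B=cv2.copyMakeBorder(B,0,0,0,A.shape[1]-B.shape[1],0)
cv2.imwrite("pics/n.png",np.vstack([A,B]))
E
```

```text
[ 0.3519 -0.0731  0.2851] phi -2.62 z [ 0.001 -0.001 -1.   ] [-0.7 -0.1 -0.4] [-0.54 -0.01  1.64 -0.    1.51 -0.49]
[array([ 0.512, -0.394,  0.076]), np.float32(11.975), np.float64(9.511), np.float64(0.611), np.float64(0.013)]
[array([ 0.507, -0.297,  0.076]), np.float32(10.738), np.float64(6.716), np.float64(5.728), np.float64(0.015)]
[array([ 0.493, -0.168,  0.076]), np.float32(9.875), np.float64(8.852), np.float64(5.408), np.float64(0.016)]
```

View pics/n.png

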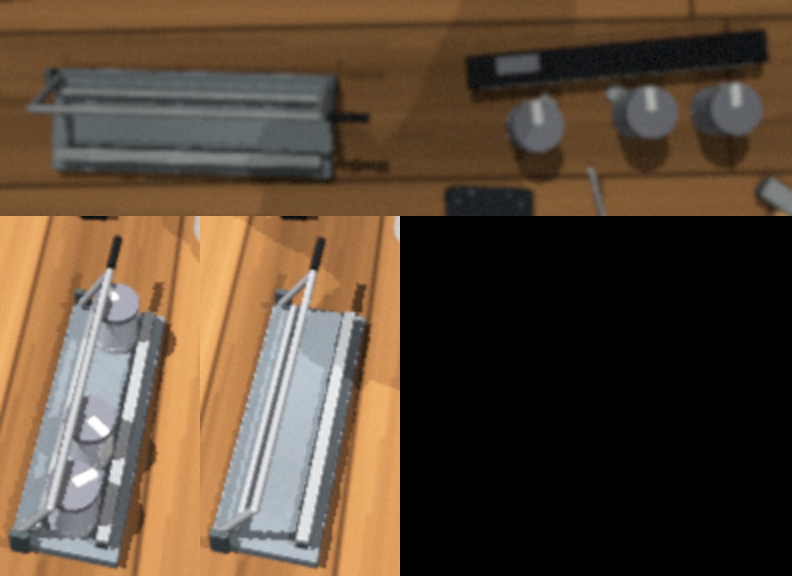

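The lever is shut, as far as it was at the start or a little further. Can a has been knocked aside to about (535,124) in the crop, so I'll measure it and put it back.

```bash
python3 - <<'E'
from h import *
a=cams.camera("top");u,v=95+535/2.4,160+124/2.4
print(u,v,at("top",u,v,.076),[np.round(x,3) for x in lid(a,u,v,.076)])
m=(a.min(2)>125).astype(np.uint8);ui,vi=int(u),int(v);s=a[vi-16:vi+16,ui-16:ui+16].min(2).astype(float)
for th in(100,115,130):
    w=np.clip(s-th,0,None);yy,xx=np.mgrid[:32,:32];w*=np.hypot(xx-16,yy-16)<10
    cx,cy=(w*xx).sum()/w.sum(),(w*yy).sum()/w.sum()
    e=np.linalg.eigh(np.cov(np.c_[xx.ravel(),yy.ravel()].T,aweights=w.ravel()))[1][:,1]
    e=e if e[1]<0 else -e
    p=at("top",ui-16+cx,vi-16+cy,.076);q=at("top",ui-16+cx+5*e[0],vi-16+cy+5*e[1],.076)-p
    print(th,p[:2],np.degrees(np.arctan2(q[1],q[0])))
# lid from saturation/grey mask
hsv=cv2.cvtColor(a,cv2.COLOR_BGR2HSV);g=((a[:,:,0].astype(int)-a[:,:,2]>-15)&(a.max(2)>60)).astype(np.uint8)
z=np.zeros_like(g);z[vi-18:vi+18,ui-18:ui+18]=g[vi-18:vi+18,ui-18:ui+18]
c=max(cv2.findContours(z,0,1)[0],key=cv2.contourArea);print(cv2.minEnclosingCircle(c),cv2.boundingRect(c))
E
```

```text
317.9166666666667 211.66666666666669 [ 0.49550256 -0.16323526  0.076     ] [array([ 0.495, -0.166,  0.076]), np.float32(10.944), np.float64(4.827), np.float64(4.63), np.float64(0.014)]
100 [ 0.50781574 -0.16592677] 5.881730754386774
115 [ 0.50903214 -0.16541247] 4.02897181690512
130 [ 0.50880883 -0.16520531] 4.7205176325717595
((318.44329833984375, 210.70361328125), 12.55948257446289) (306, 199, 24, 25)
```

Can a was only shifted sideways. It is still upright, about 20 mm in front of the window, within the bar's length and square (4.6° against the reader's 4.2°), so nothing needs mending.

```bash
python3 -c "
from cell import sign_off
print(sign_off())"
```

```text
the job is handed in; nothing more can be done
None
```

The job is handed in: the dock is empty with its lever shut, and all three canisters stand upright about 20 mm in front of the reader window, labels facing it to within about 3°; one was knocked about 4 cm along the bar but was still square there, so I left it.

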